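# Gauge the loose bushes into the sorting tub

## Robot

A 6-joint arm with a two-finger parallel gripper is mounted at the origin on the work surface. World frame = base frame: x ahead of the robot, y to its left, z up, the work surface at z = 0. Lengths are in mm, angles in rad, forces in N, time in s.
With the tool pointing down it reaches from about 250 to 850 mm from the base axis. Payload 12.5 kg.
Tool frame: the origin (TCP) lies midway between the tips of the shut fingers; the grasp point (between the pads) lies 19 mm behind it; z points along the fingers, y is the line along which they close (so a half turn about z gives the same grasp; the last joint's range is limited). The gripper opens to 93 mm and grips with 3 to 60 N. Pads are 15 mm wide; open, the fingers measure 128 mm over their backs; the gripper's body (75 mm by 188 mm) begins 65 mm behind the grasp point.
Start: joints at [-1.358, 0.351, 1.652, -0, 1.139, -0.085], TCP at [161.399, -525.77, 218.633] pointing down, gripper open.
Joint ranges: [-2.75, 2.75], [-0.79, 2.1], [0.01, 2.65], [-1.57, 4.71], [0.07, 3.14], [-2.87, 2.87]. Speed limits (rad/s): [2.22, 2.22, 2.79, 3.14, 3.14, 3.14].

## Interface

Orientations are given as a rotation vector (axis times angle).
In Python, from rig import * gives the robot as it stands.
- The arm moves only by the tool jog_arm, never from a script. Its argument "rows" is a list of rows, each a list of 7 numbers: the turn, a rotation vector about the world's x, y, z in degrees, then the shift along the world's x, y, z in m, then the finger opening in m, from 0 to 0.093. A call has 1 to 8 rows; each row shifts and turns the commanded pose from where the row before left it; what a row does not reach is not made up. A row lasts 1/12 s, in which the tool goes at most 41.7 mm and 7.16 degrees, less where a joint would pass 70% of its speed; a pose out of reach is approached as far as the arm can. A call is refused whole if a number of a shift passes 0.0417 or a number of a turn 7.16, either way. A call with a gripper value outside its range is refused whole. The fingers move at their own pace and stop on an object; "squeeze" is the grip in N (left out, the last holds). Time passes only in rows, so rows that do not move let the fingers close. It gives the time, the measured TCP pose, the force, the opening and the grip force at its end, in the units of the state.
- state(): the state, without advancing time (a new reading comes with each control period).
- get_image(name): name is "scene" or "top" or "wrist"; returns a dict with "img" (400x640x3 uint8, red, green, blue), "K" (3x3 intrinsics, pixels), "world_from_camera" (4x4, takes a point from camera to world coordinates); the wrist camera has in their place "T_tool_cam" (4x4, takes a point from camera to tool coordinates, whose origin is the TCP and whose axes are the flange's). Camera axes: x right, y up, looking along -z (the intrinsics and any distortion apply to the point x, -y, -z); pixel columns grow to the right and rows downward; lengths in mm; the calibration is good to about 2 mm. A picture is of the moment at which its call begins: read the wrist's pose just before it. There is no depth.
- hand_in(): hands the job in; it is judged then, once.
The state is a dict: "clock": time; "joint_pos": joint angles; "dq": joint speeds; "joint_efforts": joint torques, N m; "tcp_pos": TCP position; "tool_rot": TCP orientation; "contact_force": force on the tool from outside, world axes, zero at the start; "moment": the same for the moment, N m; "gripper_width": finger opening in mm; "grip_force": force on a finger pad.
Only numpy, scipy, OpenCV 4.12 (cv2) and the standard library are available. Lean on these libraries where they do the work, as an engineer would, in place of code of your own. Each camera call takes 0.05 s, during which the arm holds its last target. There are 200 camera calls.

## Task

Sort the loose bushes on the bench with the round tub, whose turning lid carries the steel gauge ring: brass bushes that slide through the ring go in the yellow compartment, steel ones that slide through go in the white compartment, and any bush too fat for the ring goes in the blue bin. When all are sorted, turn the lid so that the ring is over the solid black segment and the tub is closed. Leave everything else on the bench where it lies, and keep the bin upright.

Things in the scene. Friction and masses are not known exactly. Their poses are not given: they have to be found in the camera images.
- tub: Round black tub, 204 mm across, fixed; origin under its centre. Five 72 deg segments centred, anticlockwise from above from its x axis, at 0: solid black, filled in; 72: yellow; 144: white; 216: green (wing nuts); 288: red (hex nuts). Compartments show their colour on the floor and on a tag outside. Floor 4 mm, wall top 78 mm over the bench. A clear flat lid with a steel ring turns on top.
- lid (a joint): Turning lid of the tub, rad, anticlockwise from above: the angle of the ring's centre from the tub's x axis. 0 = ring over the solid black segment (closed, at the stop), 1.257 yellow, 2.513 white, 3.770 green, 5.027 red; range 0 to 5.05. Stays where it is left (friction about 0.06 N m). Lid top 83.5 mm over the bench, lid 208 mm across.
- knob (a point): Centre of the orange bar grip on the lid's axis of turning, 99.5 mm over the bench. The bar is 48 mm long, 12 mm thick and 26 mm high (83.5 to 109.5 mm over the bench); it turns with the lid, its length along this point's x axis, which points from the grip to the ring.
- ring_top (a point): Centre of the top of the steel gauge ring in the lid, the only way into the tub: 60 mm from the lid's axis, 53 mm across, its flat top 88.5 mm over the bench, 5 mm proud of the lid. Polished, slippery; bore 39.5 mm, right through, 10 mm deep, opening out to 42.5 mm at the mouth.
- yellow_floor (a point): Middle of the floor of the yellow compartment (4 mm over the bench), below the ring's path.
- white_floor (a point): Middle of the floor of the white compartment (4 mm over the bench), below the ring's path.
- bin_floor (a point): Blue plastic parts bin, loose, open on top, 190 x 140 mm (along its x and y) and 60 mm high, walls 4 mm; this point is the centre of its inner floor, 4 mm over the bench.
- bush1_center (a point): Brass bush, a sleeve 34 mm long standing on end, 24 mm hole; outside 36 or 45 mm: which is not known beforehand, only the 36 mm ones slide through the gauge ring. This point is its centre, z along its axis. None if it is not there in this run.
- bush2_center (a point): Steel bush, a sleeve 34 mm long standing on end, 24 mm hole; outside 36 or 45 mm: which is not known beforehand, only the 36 mm ones slide through the gauge ring. This point is its centre, z along its axis. None if it is not there in this run.
- bush3_center (a point): Brass bush, a sleeve 34 mm long standing on end, 24 mm hole; outside 36 or 45 mm: which is not known beforehand, only the 36 mm ones slide through the gauge ring. This point is its centre, z along its axis. None if it is not there in this run.
- bush4_center (a point): Steel bush, a sleeve 34 mm long standing on end, 24 mm hole; outside 36 or 45 mm: which is not known beforehand, only the 36 mm ones slide through the gauge ring. This point is its centre, z along its axis. None if it is not there in this run.
- bush5_center (a point): Brass bush, a sleeve 34 mm long standing on end, 24 mm hole; outside 36 or 45 mm: which is not known beforehand, only the 36 mm ones slide through the gauge ring. This point is its centre, z along its axis. None if it is not there in this run.
- bush6_center (a point): Steel bush, a sleeve 34 mm long standing on end, 24 mm hole; outside 36 or 45 mm: which is not known beforehand, only the 36 mm ones slide through the gauge ring. This point is its centre, z along its axis. None if it is not there in this run.
- can: Squat steel coffee can with a red band, full of hex bolts, 107 mm across, 83 mm high; origin under its centre. To be left alone.
- socket: Chrome socket standing on end, 25 mm across, 36 mm high; origin under its centre. To be left alone.
- screwdriver: Red-handled screwdriver, about 200 mm long, lying; origin under its middle. To be left alone.
- tape: Yellow tape measure, 72 x 66 x 36 mm, lying flat; origin under its centre. To be left alone.
- wingnut1: Brass wing nut, about 38 mm over its wings, 18 mm high; origin under its centre. To be left alone.
- wingnut2: Brass wing nut, about 38 mm over its wings, 18 mm high; origin under its centre. To be left alone.
- wingnut3: Brass wing nut, about 38 mm over its wings, 18 mm high; origin under its centre. To be left alone.

How it is judged (in metres and radians):
At the end, for the whole second after the job is handed in: 36 mm bushes under the lid (below 65 mm), brass within 43 mm of the middle of the yellow compartment, steel of the white one; 45 mm ones inside the blue bin, below 50 mm over its floor, the bin upright within 0.1 rad; lid closed (below 0.25 rad); all at rest (value of joint lid below 0.25 rad and velocity of joint lid between -0.05 and 0.05 rad/s and horizontal distance between each of bush1_center, bush5_center and yellow_floor below 0.043 m and height (world z) of each of bush1_center, bush5_center, bush4_center, bush6_center below 0.065 m and linear speed of each of bush1, bush5, bush4, bush6, bush2, bush3 below 0.03 m/s and horizontal distance between each of bush4_center, bush6_center and white_floor below 0.043 m and x of bush2_center in the frame of bin_floor between -0.092 and 0.092 m and y of bush2_center in the frame of bin_floor between -0.067 and 0.067 m and z of each of bush2_center, bush3_center in the frame of bin_floor below 0.05 m and x of bush3_center in the frame of bin_floor between -0.092 and 0.092 m and y of bush3_center in the frame of bin_floor between -0.067 and 0.067 m and angle between bin_floor's own z axis and vertical below 0.1 rad); the robot touches nothing.
It fails at once if the can, socket, screwdriver, tape measure or a wing nut is moved more than 5 cm from where it lay (distance of any of can, socket, screwdriver, tape, wingnut1, wingnut2, wingnut3 from where it was at the start of the episode above 0.05 m).
Of bush1, bush2, bush3, bush4, bush5, bush6 only 4 to 5 are there at a start; the rules pass over those that are not, and their reading is None.
At some moment in a run one of bush1, bush2, bush3, bush4, bush5, bush6 may be knocked a few centimetres aside while the robot is not near it.
It also fails if it takes over 210 s, if anything falls off the work surface, if the arm or the gripper's body presses on something with over 40 N, if the wrist force passes 120 N, or if a joint passes its speed limit or range.

## Working session

There is one attempt and no reset: what is moved stays moved. The work goes in short steps, Python scripts to look and compute and a tool call to move; the robot and the scene stay as the last step left them, time stands still between calls to the robot, and variables do not carry over. Pictures are saved under pics/ and viewed, at most 14 in all, crops included, and the job is handed in when it is done.

Besides the shell and the picture viewer there is one more tool, called after "Call:" as name([rows], argument=value, ...), one row to a line, values as JSON. jog_arm: Moves the arm, as the interface text tells. Its arguments: {"type":"object","properties":{"rows":{"type":"array"},"squeeze":{"type":"number"}},"required":["rows"]}

```bash
ls; mkdir -p pics
cat > h.py <<'E'
from rig import *
import numpy as np, cv2
def grab(n,f=None):
    d=get_image(n)
    if f: cv2.imwrite('pics/'+f,d['img'][:,:,::-1])
    return d
def ray(d,u,v,z,T=None):
    T=np.array(d['world_from_camera'] if T is None else T);K=np.array(d['K'])
    c=np.array([(u-K[0,2])/K[0,0],-(v-K[1,2])/K[1,1],-1.0])
    r=T[:3,:3]@c;o=T[:3,3]
    return o+r*(z-o[2])/r[2]
def proj(d,p,T=None):
    T=np.array(d['world_from_camera'] if T is None else T);K=np.array(d['K'])
    c=T[:3,:3].T@(np.array(p,float)-T[:3,3]);c=c/-c[2]
    return np.array([K[0,0]*c[0]+K[0,2],K[1,2]-K[1,1]*c[1]])
def wristT(s,d):
    T=np.eye(4);T[:3,:3]=cv2.Rodrigues(np.array(s['tool_rot'],float))[0];T[:3,3]=s['tcp_pos']
    return T@np.array(d['T_tool_cam'])
E
python3 - <<'E'
from h import *
s=state();print(s)
a=grab('top','top0.png');b=grab('scene','scene0.png');w=grab('wrist','w0.png')
for d in(a,b):print(np.round(d['K'],1),np.round(d['world_from_camera'],3),[k for k in d])
print(np.round(w['K'],1),np.round(w['T_tool_cam'],3))
E
```

```text
pics
{'clock': 0.0, 'joint_pos': array([-1.35762626e+00,  3.51235785e-01,  1.65244107e+00, -1.36840241e-05,
        1.13910164e+00, -8.45877446e-02]), 'dq': array([-4.79131011e-04,  2.75979231e-04, -1.58031995e-06, -1.43281237e-03,
        6.26008114e-04,  1.81432959e-03]), 'joint_efforts': array([-5.75981085e-04, -4.97328258e+01, -2.85260707e+01,  6.99336687e-02,
        2.56791164e-02, -1.03756386e-04]), 'tcp_pos': array([ 161.30988002, -525.44191748,  218.09522559]), 'tool_rot': array([-3.10566948e+00, -4.65824458e-01,  1.39098375e-04]), 'contact_force': array([0.24534515, 0.080522  , 0.59772392]), 'moment': array([0.03005422, 0.03184595, 0.01061419]), 'grip_force': 0.0, 'gripper_width': 93.17230593454278}
[[361.3   0.  315.8]
 [  0.  361.3 197.6]
 [  0.    0.    1. ]] [[ 8.00000e-03  9.84000e-01 -1.75000e-01  4.58235e+02]
 [-1.00000e+00  3.00000e-03 -2.70000e-02 -1.25610e+01]
 [-2.60000e-02  1.76000e-01  9.84000e-01  9.07174e+02]
 [ 0.00000e+00  0.00000e+00  0.00000e+00  1.00000e+00]] ['img', 'K', 'world_from_camera']
[[477.2   0.  314.8]
 [  0.  477.2 199.9]
 [  0.    0.    1. ]] [[ 6.100000e-01 -6.170000e-01  4.980000e-01  1.115694e+03]
 [ 7.930000e-01  4.720000e-01 -3.850000e-01 -4.102640e+02]
 [ 2.000000e-03  6.290000e-01  7.770000e-01  8.953270e+02]
 [ 0.000000e+00  0.000000e+00  0.000000e+00  1.000000e+00]] ['img', 'K', 'world_from_camera']
[[347.5   0.  323.3]
 [  0.  347.5 209.9]
 [  0.    0.    1. ]] [[   0.       0.963    0.268   75.211]
 [   1.      -0.      -0.      -0.558]
 [   0.       0.268   -0.963 -165.99 ]
 [   0.       0.       0.       1.   ]]
```

View pics/top0.png

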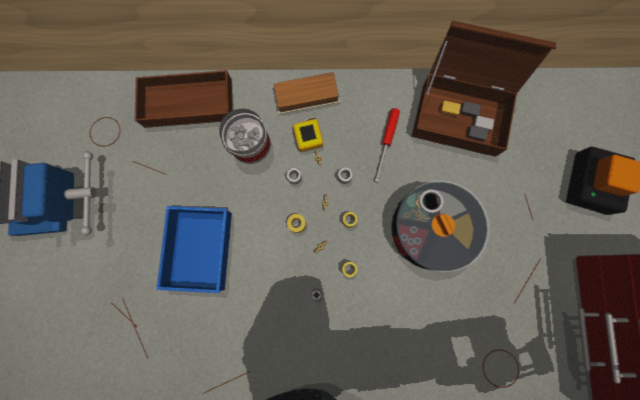

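View pics/scene0.png

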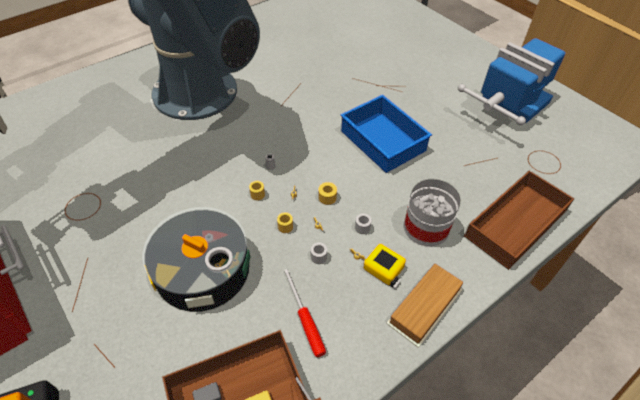

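The top view shows three brass bushes at (296,223), (350,219) and (349,269), and two steel ones at (293,176) and (344,175). The tub is at about (441,226), with the ring at (431,201) between white and green, and the bin is at (194,249). The socket is at (316,295) and the wing nuts lie between the bushes.

Run:
```python
from h import *
d=grab('top');im=d['img'];e=grab('scene')
hsv=cv2.cvtColor(im,cv2.COLOR_RGB2HSV)
def blobs(m,amin=30):
    n,l,st,c=cv2.connectedComponentsWithStats(m.astype(np.uint8))
    return [(tuple(np.round(c[i],1)),st[i].tolist()) for i in range(1,n) if st[i,4]>amin]
br=cv2.inRange(hsv,(18,120,90),(34,255,255))
print('brass',[b for b in blobs(br)])
# bright steel
st=cv2.inRange(hsv,(0,0,165),(179,60,255));print('steel',[b for b in blobs(st,20) if 270<b[0][0]<470 and 140<b[0][1]<300])
og=cv2.inRange(hsv,(5,180,150),(17,255,255));
for b in blobs(og):print('orange',b)
c=max(cv2.findContours(og[150:300,380:500],0,1)[0],key=cv2.contourArea)
print(cv2.minAreaRect(c))
for (u,v) in [(293,176),(344,175),(296,223),(350,219),(349,269)]:
    print((u,v),np.round(ray(d,u,v,34)),'scene px',np.round(proj(e,ray(d,u,v,34))))
print('knob',ray(d,443,225,109),'ring',ray(d,431,201,88.5))
bl=cv2.inRange(hsv,(100,150,80),(120,255,255));bb=[b for b in blobs(bl,1000)];print(bb)
print('bin corners',[np.round(ray(d,u,v,60)) for u,v in[(165,206),(229,208),(223,291),(158,288)]])
cr=cv2.resize(im[140:310,270:500],None,fx=3.4,fy=3.4,interpolation=cv2.INTER_CUBIC)
cv2.imwrite('pics/crop.png',cr[:,:,::-1])
```

```text
brass [((np.float64(451.0), np.float64(107.4)), [442, 101, 19, 14, 205]), ((np.float64(307.9), np.float64(135.4)), [293, 119, 30, 33, 546]), ((np.float64(349.2), np.float64(219.0)), [342, 212, 15, 15, 109]), ((np.float64(295.9), np.float64(222.8)), [287, 214, 19, 19, 216]), ((np.float64(320.4), np.float64(246.3)), [315, 241, 11, 11, 32]), ((np.float64(349.1), np.float64(268.9)), [342, 262, 15, 15, 108])]
steel [((np.float64(293.4), np.float64(169.8)), [288, 168, 12, 6, 22]), ((np.float64(345.6), np.float64(177.3)), [339, 172, 13, 9, 27])]
orange ((np.float64(624.9), np.float64(173.4)), [609, 155, 31, 37, 894])
orange ((np.float64(447.9), np.float64(222.8)), [440, 214, 15, 20, 172])
orange ((np.float64(436.6), np.float64(227.4)), [432, 218, 14, 18, 114])
((68.40000915527344, 72.30000305175781), (21.466251373291016, 9.391485214233398), 63.43495178222656)
(293, 176) [668.  68.  34.] scene px [361. 218.]
(344, 175) [671. -58.  34.] scene px [318. 247.]
(296, 223) [551.  59.  34.] scene px [326. 188.]
(350, 219) [561. -72.  34.] scene px [283. 218.]
(349, 269) [442. -69.  34.] scene px [255. 185.]
knob [ 540.37499377 -270.52092478  109.        ] ring [ 597.17442291 -252.94887449   88.5       ]
[((np.float64(33.8), np.float64(190.1)), [22, 164, 24, 53, 1120]), ((np.float64(196.0), np.float64(249.2)), [157, 206, 70, 87, 4341])]
bin corners [array([587., 372.,  60.]), array([583., 217.,  60.]), array([391., 222.,  60.]), array([396., 373.,  60.])]
```

View pics/crop.png

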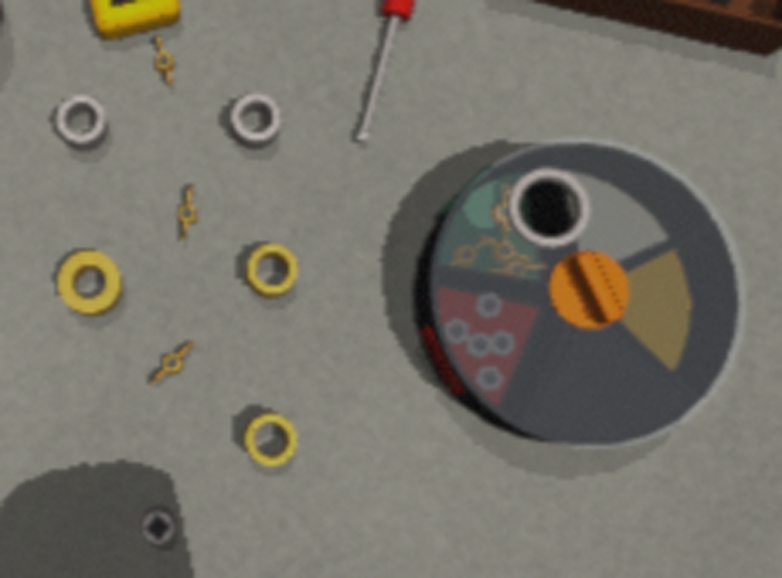

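The crop shows four bushes about 15 px across (36 mm) and the left brass one at 19 px (45 mm). The ring is roughly 41° anticlockwise of white. My tool x axis is already along the bar grip at about 17°, so I'll go over the knob now.

Call:
jog_arm([
  [0,0,0,0.031,0.021,-0.002,0.093],
  [0,0,0,0.031,0.021,-0.002,0.08],
  [0,0,0,0.031,0.021,-0.002,0.07],
  [0,0,0,0.031,0.021,-0.002,0.06],
  [0,0,0,0.031,0.021,-0.002,0.05],
  [0,0,0,0.031,0.021,-0.002,0.05],
  [0,0,0,0.031,0.021,-0.002,0.05],
  [0,0,0,0.031,0.021,-0.002,0.05],
])

```text
clock: 0.92
tcp_pos: [410.7, -356.4, 202.6]
tool_rot: [3.107, 0.466, -0.0]
contact_force: [0.7, -0.9, -0.7]
gripper_width: 52.3
grip_force: 0.0
```

Call:
jog_arm([
  [0,0,0,0.031,0.021,-0.002,0.05],
  [0,0,0,0.031,0.021,-0.002,0.05],
  [0,0,0,0.031,0.021,-0.002,0.05],
  [0,0,0,0.031,0.021,-0.002,0.05],
  [0,0,0,0,0,0,0.05],
  [0,0,0,0,0,0,0.05],
  [0,0,0,0,0,0,0.05],
])

```text
clock: 1.5
tcp_pos: [533.0, -273.8, 194.4]
tool_rot: [-3.107, -0.467, 0.001]
contact_force: [0.3, -0.6, -0.0]
gripper_width: 49.7
grip_force: 0.0
```

```bash
cat >> h.py <<'E'
def wrist(f=None):
    s=state();d=grab('wrist',f);return s,d,wristT(s,d)
E
python3 - <<'E'
from h import *
s,d,T=wrist('w1.png');print(s['tcp_pos'],s['gripper_width'])
print([np.round(proj(d,p,T)) for p in [(540,-270,83.5),(540,-270,109.5),(597,-253,88.5)]])
E
```

```text
[ 533.01219977 -273.82708635  194.37162393] 49.72833811699243
[array([322., 198.]), array([322., 207.]), array([323., 124.])]
```

View pics/w1.png

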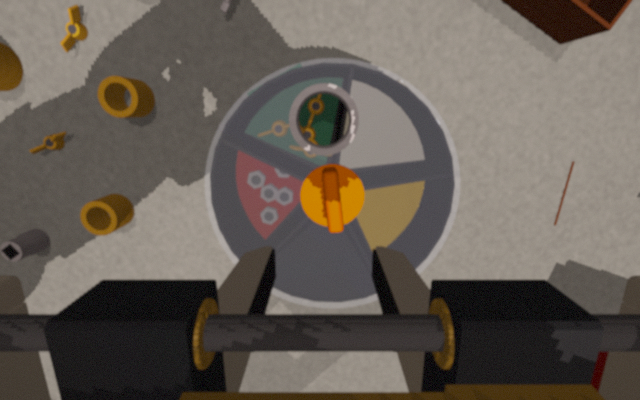

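The lid disc with the orange bar is centred near (332,196) and leans slightly clockwise. The ring is at (324,119), over green and close to the white divider.

Run:
```python
from h import *
s=state();d=get_image('wrist');T=wristT(s,d);im=d['img']
hsv=cv2.cvtColor(im,cv2.COLOR_RGB2HSV)
og=cv2.inRange(hsv,(5,180,60),(19,255,255));og[:150]=0;og[260:]=0;og[:,:290]=0;og[:,380:]=0
c=max(cv2.findContours(og,0,1)[0],key=cv2.contourArea);print(cv2.fitEllipse(c),cv2.boundingRect(c))
g=cv2.GaussianBlur(cv2.cvtColor(im,cv2.COLOR_RGB2GRAY),(3,3),1)
print(cv2.HoughCircles(g[80:165,280:370],cv2.HOUGH_GRADIENT,1,20,param1=100,param2=15,minRadius=20,maxRadius=40))
for z in(84,90,109.5):print(z,np.round(ray(d,332,196,z,T),1))
print('bar ends',np.round(ray(d,330.5,170,109.5,T),1),np.round(ray(d,335,218,109.5,T),1), 'ring',np.round(ray(d,324,119,88.5,T),1))
# lid edge points
for u,v in[(207,180),(459,180),(333,58),(333,303)]:print(np.round(ray(d,u,v,83.5,T),1))
# directions at floor z=4: dividers/centroids
for n,lo,hi in(('yel',(15,80,100),(28,200,255)),('grn',(60,40,40),(95,200,200)),('red',(170,80,60),(179,255,255))):
    m=cv2.inRange(hsv,lo,hi);m[:70]=0;m[260:]=0;m[:,:220]=0;m[:,440:]=0
    y,x=np.nonzero(cv2.morphologyEx(m,cv2.MORPH_OPEN,np.ones((3,3))));print(n,len(x),x.mean(),y.mean(),np.round(ray(d,x.mean(),y.mean(),4,T),1))
```

```text
((329.8917236328125, 195.54652404785156), (59.562217712402344, 63.39286804199219), 12.633484840393066) (300, 164, 63, 68)
[[[43.5 38.5 28.1]]]
84 [ 544.1 -277.6   84. ]
90 [ 545.4 -277.    90. ]
109.5 [ 549.7 -275.2  109.5]
bar ends [ 567.9 -268.3  109.5] [ 534.1 -282.4  109.5] ring [ 600.4 -253.4   88.5]
[ 527.  -177.    83.5]
[ 586.7 -371.7   83.5]
[ 643.9 -247.    83.5]
[ 450.5 -307.9   83.5]
yel 2992 387.6751336898396 210.95053475935828 [ 528.4 -346.7    4. ]
grn 929 321.8955866523143 118.97416576964478 [ 598.6 -251.9    4. ]
red 794 272.6309823677582 180.06926952141058 [ 524.7 -220.9    4. ]
```

Call:
jog_arm([
  [0,0,3,0.006,-0.002,-0.02,0.05],
  [0,0,3,0.006,-0.001,-0.025,0.05],
  [0,0,0,0,0,-0.025,0.05],
  [0,0,0,0,0,-0.02,0.05],
  [0,0,0,0,0,-0.015,0.05],
  [0,0,0,0,0,0,0.02],
  [0,0,0,0,0,0,0.0],
  [0,0,0,0,0,0,0.0],
], squeeze=15)

```text
clock: 2.27
tcp_pos: [545.6, -277.6, 90.9]
tool_rot: [3.077, 0.627, 0.002]
contact_force: [0.6, -1.3, 0.0]
gripper_width: 34.9
grip_force: 0.0
```

Run:
```python
import cv2,json
from h import *
# divider directions from the earlier saved wrist picture w1 (pose then)
d=get_image('wrist')
R=cv2.Rodrigues(np.array([-3.107,-0.467,0.001]))[0];T=np.eye(4);T[:3,:3]=R;T[:3,3]=[533.0,-273.8,194.4];T=T@np.array(d['T_tool_cam'])
c=np.array([545,-277])
for n,pts,off in(('W/Y',[(424,171)],108),('G/W',[(350,78)],180),('R/G',[(240,147)],252),('Y/B',[(400,246)],36),('R/B',[(266,240)],324)):
    for z in(4,78):
        p=ray(d,*pts[0],z,T)[:2]-c;print(n,z,round(np.hypot(*p)),round((np.degrees(np.arctan2(p[1],p[0]))-off+360)%360-360))
```

```text
W/Y 4 97 -177
W/Y 78 78 -167
G/W 4 99 -174
G/W 78 91 -171
R/G 4 97 -164
R/G 78 83 -172
Y/B 4 108 -153
Y/B 78 76 -147
R/B 4 98 -172
R/B 78 70 -181
```

Call:
jog_arm([
  [0,0,0,0,0,-0.003,0.0],
  [0,0,0,0,0,0,0.0],
  [0,0,0,0,0,0,0.0],
  [0,0,0,0,0,0,0.0],
  [0,0,0,0,0,0,0.0],
  [0,0,0,0,0,0,0.0],
])

```text
clock: 2.82
tcp_pos: [545.6, -277.1, 87.0]
tool_rot: [3.077, 0.628, 0.001]
contact_force: [-0.2, -1.9, 1.7]
gripper_width: 12.3
grip_force: 15.0
```

Call:
jog_arm([
  [0,0,-6.5,0,0,0,0.0],
  [0,0,-6.5,0,0,0,0.0],
  [0,0,-6.5,0,0,0,0.0],
  [0,0,-6.5,0,0,0,0.0],
  [0,0,-6.5,0,0,0,0.0],
  [0,0,-6.5,0,0,0,0.0],
  [0,0,-6.5,0,0,0,0.0],
  [0,0,-4.5,0,0,0,0.0],
])

```text
clock: 3.48
tcp_pos: [545.6, -278.1, 87.0]
tool_rot: [3.051, -0.74, 0.002]
contact_force: [-1.8, -8.6, 0.8]
gripper_width: 11.7
grip_force: 15.0
```

Call:
jog_arm([
  [0,0,0,0,0,0,0.055],
  [0,0,0,0,0,0,0.055],
  [0,0,0,0,0,0,0.055],
  [0,0,0,0,0,0.03,0.055],
  [0,0,0,0,0,0.038,0.055],
  [0,0,0,0,0,0.035,0.06],
  [0,0,0,0,0,0,0.06],
  [0,0,0,0,0,0,0.06],
])

```text
clock: 4.15
tcp_pos: [546.1, -276.9, 191.5]
tool_rot: [3.055, -0.729, 0.005]
contact_force: [0.5, 0.5, -1.3]
gripper_width: 58.5
grip_force: 0.0
```

Run:
```python
from h import *
s,d,T=wrist('w2.png');im=d['img'];print(s['tcp_pos'])
p=proj(d,(545+60*np.cos(np.radians(-27)),-277+60*np.sin(np.radians(-27)),88.5),T);print(p)
u,v=p.astype(int);x0,y0=u-55,max(v-50,0)
g=cv2.GaussianBlur(cv2.cvtColor(im,cv2.COLOR_RGB2GRAY),(3,3),1)[y0:v+50,x0:u+55]
h=cv2.HoughCircles(g,cv2.HOUGH_GRADIENT,1,20,param1=100,param2=15,minRadius=20,maxRadius=42)
print(h)
for c in h[0][:3]:print(np.round(ray(d,c[0]+x0,c[1]+y0,88.5,T),1))
```

```text
[ 546.14984476 -276.89359681  191.46245266]
[325.56237746 134.92371197]
[[[56.5 50.5 27.9]
  [25.5 43.5 31.3]]]
[ 598.4 -305.    88.5]
[ 613.6 -286.5   88.5]
```

View pics/w2.png

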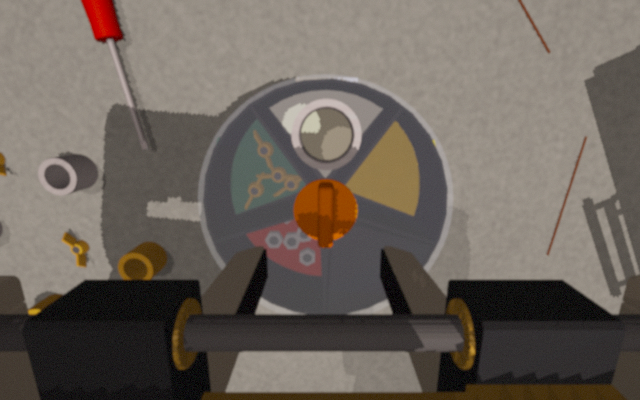

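The ring is centred at (327,134), fully over the white floor. Now to the near steel bush.

Call:
jog_arm([
  [0,0,7,0.015,0.027,0,0.06],
  [0,0,7,0.015,0.027,0,0.06],
  [0,0,7,0.015,0.027,-0.01,0.06],
  [0,0,7,0.015,0.027,-0.01,0.06],
  [0,0,7,0.016,0.027,-0.01,0.06],
  [0,0,7,0.016,0.027,-0.01,0.06],
  [0,0,7,0.016,0.028,-0.01,0.06],
  [0,0,7,0.016,0.028,-0.01,0.06],
])

```text
clock: 4.87
tcp_pos: [669.0, -57.0, 127.0]
tool_rot: [-3.037, -0.798, 0.005]
contact_force: [-0.1, -0.2, 0.1]
gripper_width: 60.4
grip_force: 0.0
```

Call:
jog_arm([
  [0,0,0,0,0,0,0.06],
  [0,0,0,0,0,0,0.06],
])

```text
clock: 5.03
tcp_pos: [668.6, -57.1, 126.9]
tool_rot: [-3.039, -0.791, 0.006]
contact_force: [-0.5, -0.6, 0.0]
gripper_width: 60.3
grip_force: 0.0
```

```bash
cat >> h.py <<'E'
def bush(guess,f=None,z=34,r=18,box=60):
    "find the bush top rim near guess (x,y) in the wrist picture"
    s,d,T=wrist(f);im=d['img']
    u,v=proj(d,(*guess,z),T);q=proj(d,(guess[0],guess[1]+r,z),T);rp=np.hypot(u-q[0],v-q[1])
    x0,y0=max(int(u-box-rp),0),max(int(v-box-rp),0)
    g=cv2.GaussianBlur(cv2.cvtColor(im,cv2.COLOR_RGB2GRAY),(3,3),1)[y0:int(v+box+rp),x0:int(u+box+rp)]
    h=cv2.HoughCircles(g,cv2.HOUGH_GRADIENT,1,8,param1=100,param2=18,minRadius=int(.85*rp),maxRadius=int(1.15*rp))
    print('guess px',np.round([u,v]),'r',rp,'tcp',np.round(s['tcp_pos'],1))
    if h is not None:
        for c in h[0][:3]:print(np.round([c[0]+x0,c[1]+y0,c[2]],1),np.round(ray(d,c[0]+x0,c[1]+y0,z,T),1))
    return d,T
E
python3 -c "
from h import *
bush((671,-58),'w3.png')"
```

```text
guess px [327. 211.] r 23.216896649767055 tcp [668.6 -57.1 126.9]
[331.5 206.5  22.8] [676.3 -59.3  34. ]
```

View pics/w3.png

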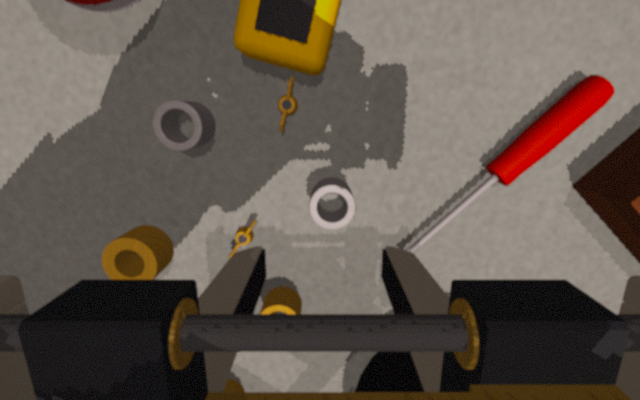

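The bush rim is at (331,206), radius 22.8 px, which makes it a 36 mm one. The screwdriver tip at (410,240) is clear of the fingers.

Call:
jog_arm([
  [0,0,0,0.004,-0.001,-0.025,0.06],
  [0,0,0,0.004,-0.001,-0.03,0.06],
  [0,0,0,0,0,-0.03,0.06],
  [0,0,0,0,0,-0.022,0.06],
  [0,0,0,0,0,0,0.04],
  [0,0,0,0,0,0,0.02],
  [0,0,0,0,0,0,0.02],
  [0,0,0,0,0,0,0.02],
], squeeze=20)

```text
clock: 5.75
tcp_pos: [678.3, -61.3, 24.8]
tool_rot: [3.04, 0.787, 0.004]
contact_force: [-0.7, 0.7, -0.2]
gripper_width: 37.6
grip_force: 0.4
```

Call:
jog_arm([
  [0,0,0,0,0,0,0.02],
  [0,0,0,0,0,0,0.02],
  [0,0,0,0,0,0.03,0.02],
  [0,0,0,0,0,0.038,0.02],
  [0,0,0,0,0,0.038,0.02],
  [0,0,0,0,0,0.03,0.02],
])

```text
clock: 6.25
tcp_pos: [677.9, -60.8, 162.4]
tool_rot: [3.04, 0.788, 0.004]
contact_force: [0.0, 0.4, -1.5]
gripper_width: 35.2
grip_force: 20.0
```

Call:
jog_arm([
  [0,0,7,-0.01,-0.03,0,0.02],
  [0,0,7,-0.01,-0.03,0,0.02],
  [0,0,7,-0.01,-0.03,0,0.02],
  [0,0,7,-0.01,-0.031,0,0.02],
  [0,0,7,-0.01,-0.031,0,0.02],
  [0,0,7,-0.01,-0.031,0,0.02],
  [0,0,7,-0.01,-0.031,0,0.02],
  [0,0,7,-0.01,-0.03,0,0.02],
])

```text
clock: 6.92
tcp_pos: [596.7, -306.3, 159.4]
tool_rot: [2.308, 2.13, 0.0]
contact_force: [0.7, 0.1, -1.1]
gripper_width: 35.3
grip_force: 20.0
```

Call:
jog_arm([
  [0,0,0,0,0,-0.015,0.02],
  [0,0,0,0,0,-0.015,0.02],
  [0,0,0,0,0,0,0.02],
  [0,0,0,0,0,0,0.02],
  [0,0,0,0,0,0,0.02],
])

```text
clock: 7.33
tcp_pos: [597.9, -304.7, 129.8]
tool_rot: [2.314, 2.123, 0.001]
contact_force: [0.6, 0.2, -0.6]
gripper_width: 35.2
grip_force: 20.0
```

Run:
```python
from h import *
s,d,T=wrist();im=d['img'];print(s['tcp_pos'],s['tool_rot'])
R=T
print('ring px',proj(d,(598.5,-305,88.5),T))
tc=s['tcp_pos']
for z in(-22,12):print('bush axis',z,proj(d,(tc[0],tc[1],tc[2]+z),T))
cr=cv2.resize(im[90:340,190:450],None,fx=2.3,fy=2.3);cv2.imwrite('pics/w4.png',cr[:,:,::-1])
```

```text
[ 597.88611511 -304.65144335  129.81547519] [2.31379321e+00 2.12334469e+00 5.75092071e-04]
ring px [323.52328544 237.0233988 ]
bush axis -22 [322.48424093 248.02042926]
bush axis 12 [322.42535749 274.28147188]
```

View pics/w4.png

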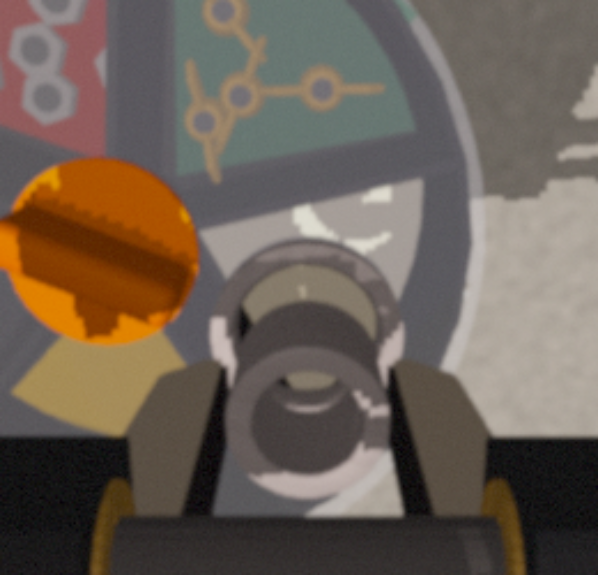

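The ring's outer edges run from 210 to 403 in the crop and its top edge is at 240, both as predicted. The bush top circle at (308,422) sits over the ring centre to within about 1 mm, so I'll insert.

Call:
jog_arm([
  [0,0,0,0.0005,0,-0.01,0.02],
  [0,0,0,0,0,-0.008,0.02],
  [0,0,0,0,0,-0.006,0.02],
  [0,0,0,0,0,-0.005,0.02],
  [0,0,0,0,0,-0.003,0.02],
  [0,0,0,0,0,0,0.02],
])

```text
clock: 7.88
tcp_pos: [597.6, -304.6, 95.6]
tool_rot: [-2.314, -2.123, 0.001]
contact_force: [0.3, 0.8, -1.7]
gripper_width: 35.2
grip_force: 20.0
```

Call:
jog_arm([
  [0,0,0,0,0,0,0.05],
  [0,0,0,0,0,0,0.06],
  [0,0,0,0,0,0,0.06],
  [0,0,0,0,0,0.02,0.06],
  [0,0,0,0,0,0.035,0.06],
  [0,0,0,0,0,0.035,0.06],
  [0,0,0,0,0,0,0.06],
  [0,0,0,0,0,0,0.06],
])

```text
clock: 8.55
tcp_pos: [598.9, -305.3, 189.3]
tool_rot: [2.312, 2.121, 0.002]
contact_force: [-0.4, -0.2, -0.5]
gripper_width: 59.8
grip_force: 0.0
```

Run:
```python
from h import *
s,d,T=wrist();im=d['img'];print(s['tcp_pos'])
cr=im[80:300,200:440];t=grab('top')['img'][130:310,270:510]
o=np.hstack([cv2.resize(cr,(400,366)),cv2.resize(t,(400,366))])
cv2.imwrite('pics/w5.png',o[:,:,::-1])
print(s['joint_pos'])
```

```text
[ 598.86716209 -305.33204929  189.33630849]
[-5.40724818e-01  5.99111275e-01  1.33655619e+00 -2.74368800e-06
  1.20105080e+00 -4.54580849e-01]
```

View pics/w5.png

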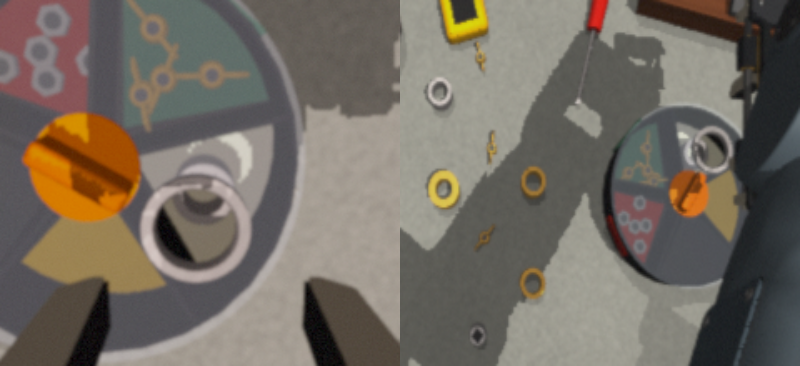

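The first steel bush is lying in the white compartment, and nothing on the bench has moved. Next is the second steel bush.

Call:
jog_arm([
  [0,0,6.5,0.007,0.034,0,0.06],
  [0,0,6.5,0.007,0.034,0,0.06],
  [0,0,6.5,0.007,0.034,0,0.06],
  [0,0,6.5,0.007,0.034,0,0.06],
  [0,0,6.5,0.007,0.034,0,0.06],
  [0,0,6.5,0.007,0.034,-0.01,0.06],
  [0,0,6.5,0.007,0.034,-0.01,0.06],
  [0,0,6.5,0.007,0.034,-0.01,0.06],
])

```text
clock: 9.32
tcp_pos: [653.3, -31.0, 154.8]
tool_rot: [-1.141, -2.925, 0.001]
contact_force: [0.1, 0.5, -0.6]
gripper_width: 59.8
grip_force: 0.0
```

Call:
jog_arm([
  [0,0,6.5,0.006,0.034,-0.01,0.06],
  [0,0,6.5,0.006,0.034,-0.01,0.06],
  [0,0,6.5,0.006,0.034,-0.01,0.06],
  [0,0,0,0,0,0,0.06],
  [0,0,0,0,0,0,0.06],
  [0,0,0,0,0,0,0.06],
])

```text
clock: 9.82
tcp_pos: [671.4, 68.9, 125.7]
tool_rot: [-0.639, -3.074, 0.001]
contact_force: [-0.6, -1.9, 0.0]
gripper_width: 59.8
grip_force: 0.0
```

```bash
python3 -c "
from h import *
bush((673,69),'w6.png')"
```

```text
guess px [323. 215.] r 23.3063836453691 tcp [671.4  68.9 125.7]
[323.5 215.5  21.8] [673.5  69.   34. ]
```

Call:
jog_arm([
  [0,0,0,0.002,0,-0.026,0.06],
  [0,0,0,0,0,-0.03,0.06],
  [0,0,0,0,0,-0.03,0.06],
  [0,0,0,0,0,-0.02,0.06],
  [0,0,0,0,0,0,0.04],
  [0,0,0,0,0,0,0.02],
  [0,0,0,0,0,0,0.02],
  [0,0,0,0,0,0,0.02],
], squeeze=20)

```text
clock: 10.53
tcp_pos: [675.0, 68.8, 22.7]
tool_rot: [0.639, 3.073, 0.001]
contact_force: [-0.8, -1.0, 0.5]
gripper_width: 38.0
grip_force: 0.4
```

Call:
jog_arm([
  [0,0,0,0,0,0,0.02],
  [0,0,0,0,0,0,0.02],
  [0,0,0,0,0,0.03,0.02],
  [0,0,0,0,0,0.038,0.02],
  [0,0,0,0,0,0.038,0.02],
  [0,0,0,0,0,0.03,0.02],
])

```text
clock: 11.03
tcp_pos: [674.3, 69.3, 160.3]
tool_rot: [0.638, 3.074, 0.001]
contact_force: [1.7, 0.1, -1.3]
gripper_width: 35.3
grip_force: 20.0
```

Call:
jog_arm([
  [0,0,0,-0.007,-0.034,0,0.02],
  [0,0,0,-0.007,-0.034,0,0.02],
  [0,0,0,-0.007,-0.034,0,0.02],
  [0,0,0,-0.007,-0.034,0,0.02],
  [0,0,0,-0.007,-0.034,0,0.02],
  [0,0,0,-0.007,-0.034,0,0.02],
  [0,0,0,-0.007,-0.034,0,0.02],
  [0,0,0,-0.007,-0.034,0,0.02],
])

```text
clock: 11.7
tcp_pos: [617.4, -204.3, 157.4]
tool_rot: [0.638, 3.075, -0.0]
contact_force: [0.7, -0.0, -2.4]
gripper_width: 35.8
grip_force: 20.0
```

Call:
jog_arm([
  [0,0,0,-0.007,-0.034,0,0.02],
  [0,0,0,-0.007,-0.034,0,0.02],
  [0,0,0,-0.006,-0.034,0,0.02],
  [0,0,0,0,0,-0.015,0.02],
  [0,0,0,0,0,-0.015,0.02],
  [0,0,0,0,0,0,0.02],
  [0,0,0,0,0,0,0.02],
  [0,0,0,0,0,0,0.02],
])

```text
clock: 12.37
tcp_pos: [598.4, -304.6, 127.8]
tool_rot: [0.637, 3.075, -0.001]
contact_force: [0.1, 0.1, -0.4]
gripper_width: 35.5
grip_force: 20.0
```

```bash
cat >> h.py <<'E'
def overring(ring,f):
    s,d,T=wrist();im=d['img'].copy();tc=s['tcp_pos'];print(tc)
    for z in(-22,12):print('bush',z,proj(d,(tc[0],tc[1],tc[2]+z),T))
    t=np.linspace(0,6.28,40)
    for r in(26.5,):
        for a in t:
            u,v=proj(d,(ring[0]+r*np.cos(a),ring[1]+r*np.sin(a),88.5),T);cv2.circle(im,(int(u+.5),int(v+.5)),0,(255,0,255),-1)
        for a in t:
            u,v=proj(d,(tc[0]+18*np.cos(a),tc[1]+18*np.sin(a),tc[2]+12),T);cv2.circle(im,(int(u+.5),int(v+.5)),0,(0,255,0),-1)
    cv2.imwrite('pics/'+f,cv2.resize(im[120:340,220:430],None,fx=2.6,fy=2.6)[:,:,::-1])
E
python3 -c "
from h import *
overring((598.5,-305),'w7.png')"
```

```text
[ 598.39190314 -304.60231785  127.78858209]
bush -22 [321.75002916 246.41753832]
bush 12 [321.45684098 272.48127786]
```

View pics/w7.png

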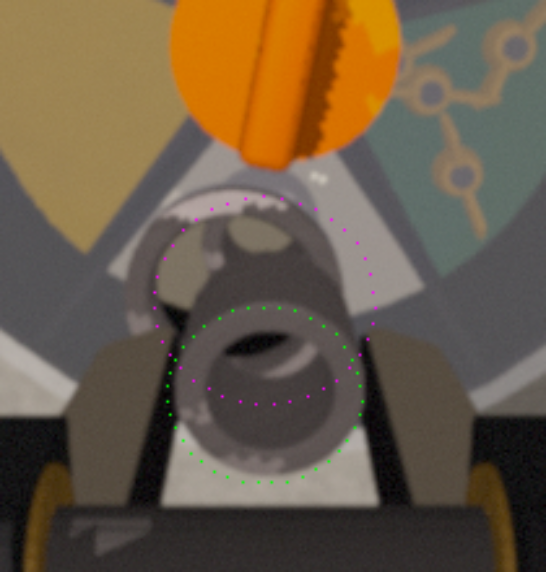

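The overlay shows the lid has drifted. The ring centre is now about 29 crop px left of my magenta mark and 9 px up, which is roughly (594.5, -310.6). That fits a 60 mm radius at -34°, still over white. I'll correct by (-4, -6) mm and insert.

Call:
jog_arm([
  [0,0,0,-0.004,-0.006,0,0.02],
  [0,0,0,0,0,0,0.02],
  [0,0,0,0,0,-0.006,0.02],
  [0,0,0,0,0,0,0.02],
  [0,0,0,0,0,0,0.02],
])

```text
clock: 12.83
tcp_pos: [593.7, -310.6, 120.1]
tool_rot: [-0.638, -3.075, -0.0]
contact_force: [-0.2, 0.2, -0.8]
gripper_width: 35.5
grip_force: 20.0
```

```bash
python3 -c "
from h import *
overring((594.6,-310.7),'w8.png')"
```

```text
[ 593.65257876 -310.60167171  120.14715917]
bush -22 [321.73953868 246.49293635]
bush 12 [321.46366823 272.43422931]
```

View pics/w8.png

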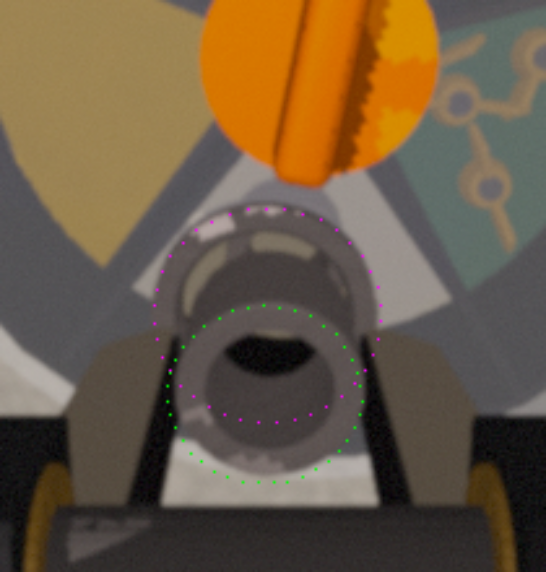

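The ring now lines up with the magenta mark within about 1 mm, so I'll insert.

Call:
jog_arm([
  [0,0,0,0.0005,0,-0.006,0.02],
  [0,0,0,0,0,-0.006,0.02],
  [0,0,0,0,0,-0.005,0.02],
  [0,0,0,0,0,-0.005,0.02],
  [0,0,0,0,0,0,0.02],
])

```text
clock: 13.3
tcp_pos: [593.9, -310.5, 97.1]
tool_rot: [-0.638, -3.074, -0.001]
contact_force: [0.7, -0.3, -0.7]
gripper_width: 35.4
grip_force: 20.0
```

Free of contact. I'll release, lift, and check the compartment and the ring by numbers.

Call:
jog_arm([
  [0,0,0,0,0,0,0.05],
  [0,0,0,0,0,0,0.06],
  [0,0,0,0,0,0,0.06],
  [0,0,0,0,0,0.02,0.06],
  [0,0,0,0,0,0.038,0.06],
  [0,0,0,-0.02,0.014,0.038,0.06],
  [0,0,0,-0.025,0.02,0,0.06],
  [0,0,0,0,0,0,0.06],
])

```text
clock: 13.97
tcp_pos: [548.4, -275.6, 193.5]
tool_rot: [0.637, 3.076, 0.0]
contact_force: [0.2, -0.2, -1.4]
gripper_width: 60.3
grip_force: 0.0
```

Call:
jog_arm([
  [0,0,0,0,0,0,0.06],
  [0,0,0,0,0,0,0.06],
])

```text
clock: 14.13
tcp_pos: [551.4, -278.2, 191.9]
tool_rot: [0.638, 3.075, -0.0]
contact_force: [0.3, -0.2, -0.8]
gripper_width: 59.9
grip_force: 0.0
```

```bash
cat >> h.py <<'E'
def ringfind(guess):
    s,d,T=wrist();im=d['img'];u,v=proj(d,(*guess,88.5),T);q=proj(d,(guess[0],guess[1]+26.5,88.5),T);rp=np.hypot(u-q[0],v-q[1])
    x0,y0=max(int(u-rp-30),0),max(int(v-rp-30),0)
    g=cv2.GaussianBlur(cv2.cvtColor(im,cv2.COLOR_RGB2GRAY),(3,3),1)[y0:int(v+rp+30),x0:int(u+rp+30)]
    h=cv2.HoughCircles(g,cv2.HOUGH_GRADIENT,1,8,param1=100,param2=15,minRadius=int(.68*rp),maxRadius=int(1.1*rp))
    print('guess',np.round([u,v]),rp,s['tcp_pos'])
    if h is not None:
        for c in h[0][:4]:
            p=ray(d,c[0]+x0,c[1]+y0,88.5,T);k=p[:2]-[545,-277]
            print(np.round([c[0]+x0,c[1]+y0,c[2]],1),np.round(p,1),'r',round(np.hypot(*k),1),'ang',round(np.degrees(np.arctan2(k[1],k[0])),1))
    return s,d,T
E
python3 -c "
from h import *
s,d,T=ringfind((594.6,-310.7))
cv2.imwrite('pics/w9.png',cv2.resize(d['img'][60:300,180:500],None,fx=2,fy=2)[:,:,::-1])"
```

```text
guess [307. 269.] 31.11961980852358 [ 551.42673575 -278.2293855   191.91925385]
[306.5 265.5  32.2] [ 591.6 -310.1   88.5] r 57.1 ang -35.4
[308.5 255.5  27.9] [ 584.  -304.8   88.5] r 47.9 ang -35.5
[316.5 251.5  30.1] [ 583.3 -297.2   88.5] r 43.4 ang -27.8
[298.5 267.5  24.5] [ 590.6 -317.    88.5] r 60.7 ang -41.3
```

View pics/w9.png

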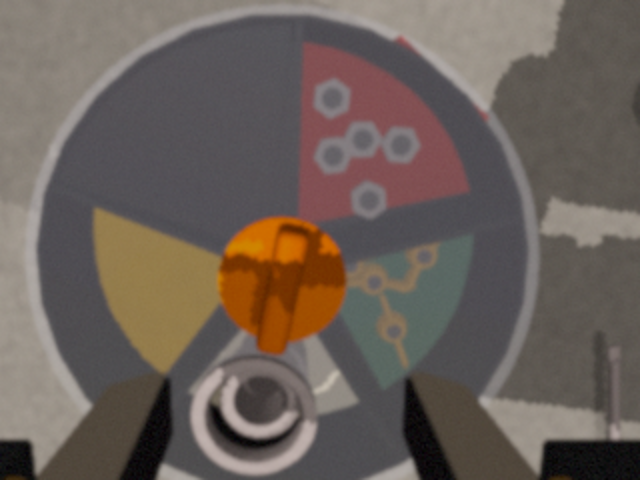

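The second steel bush is standing under the ring. Its rim is 79 px wide against 125 px for the ring, which puts its top well below the lid, apparently stacked on the first. Now I'll grip the bar and turn the lid to yellow.

Call:
jog_arm([
  [0,0,-5.5,-0.006,0.001,-0.025,0.05],
  [0,0,-5,0,0,-0.025,0.05],
  [0,0,0,0,0,-0.025,0.05],
  [0,0,0,0,0,-0.02,0.05],
  [0,0,0,0,0,-0.01,0.05],
  [0,0,0,0,0,0,0.0],
  [0,0,0,0,0,0,0.0],
  [0,0,0,0,0,0,0.0],
], squeeze=15)

```text
clock: 14.85
tcp_pos: [545.5, -277.3, 86.8]
tool_rot: [0.917, 3.004, -0.0]
contact_force: [0.3, -1.3, -0.9]
gripper_width: 34.7
grip_force: 0.0
```

Call:
jog_arm([
  [0,0,0,0,0,0,0.0],
  [0,0,0,0,0,0,0.0],
  [0,0,0,0,0,0,0.0],
  [0,0,0,0,0,0,0.0],
  [0,0,-5,0,0,0,0.0],
  [0,0,-5,0,0,0,0.0],
])

```text
clock: 15.35
tcp_pos: [544.6, -277.7, 86.9]
tool_rot: [1.18, 2.911, -0.002]
contact_force: [-2.0, -4.8, 0.0]
gripper_width: 11.8
grip_force: 15.0
```

Call:
jog_arm([
  [0,0,-7,0,0,0,0.0],
  [0,0,-7,0,0,0,0.0],
  [0,0,-7,0,0,0,0.0],
  [0,0,-7,0,0,0,0.0],
  [0,0,-7,0,0,0,0.0],
  [0,0,-7,0,0,0,0.0],
  [0,0,-7,0,0,0,0.0],
  [0,0,-7,0,0,0,0.0],
])

```text
clock: 16.02
tcp_pos: [544.5, -277.7, 86.9]
tool_rot: [2.411, 2.013, -0.002]
contact_force: [-3.8, -5.4, 0.1]
gripper_width: 12.0
grip_force: 15.0
```

Call:
jog_arm([
  [0,0,0,0,0,0,0.0],
  [0,0,0,0,0,0,0.055],
  [0,0,0,0,0,0,0.055],
  [0,0,0,0,0,0,0.055],
  [0,0,0,0,0,0.03,0.055],
  [0,0,0,0,0.015,0.038,0.055],
  [0,0,0,0,0.015,0.035,0.06],
  [0,0,0,0,0,0,0.06],
])

```text
clock: 16.68
tcp_pos: [547.6, -246.1, 196.6]
tool_rot: [2.397, 2.017, 0.006]
contact_force: [-0.4, 0.9, 0.9]
gripper_width: 54.1
grip_force: 0.0
```

Call:
jog_arm([
  [0,0,0,0,0,0,0.06],
  [0,0,0,0,0,0,0.06],
])

```text
clock: 16.85
tcp_pos: [544.7, -246.7, 189.2]
tool_rot: [-2.405, -2.021, 0.0]
contact_force: [0.4, 0.4, -0.1]
gripper_width: 59.6
grip_force: 0.0
```

```bash
python3 -c "
from h import *
s,d,T=ringfind((535,-336))
cv2.imwrite('pics/w10.png',cv2.resize(d['img'][60:340,150:500],None,fx=2,fy=2)[:,:,::-1])"
```

```text
guess [330. 311.] 27.804098280030686 [ 544.73544331 -246.67739716  189.15047237]
[328.5 314.5  25.4] [ 533.5 -339.5   88.5] r 63.5 ang -100.4
[332.5 307.5  24.5] [ 538.1 -333.3   88.5] r 56.7 ang -97.0
[323.5 302.5  19.3] [ 531.2 -327.2   88.5] r 52.0 ang -105.3
```

View pics/w10.png

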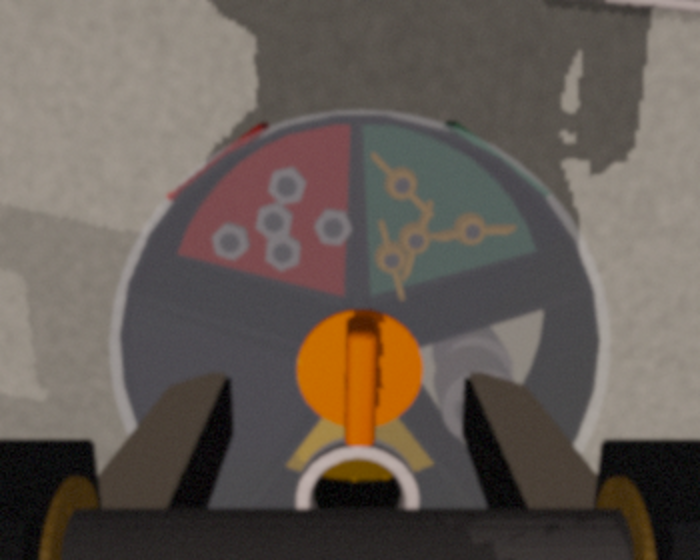

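The ring is over yellow at about -100°, with both steel bushes in white. Next is the brass bush near (563,-73).

Call:
jog_arm([
  [0,0,0,0.003,0.03,0,0.06],
  [0,0,0,0.003,0.03,-0.01,0.06],
  [0,0,0,0.003,0.03,-0.013,0.06],
  [0,0,0,0.003,0.03,-0.013,0.06],
  [0,0,0,0.003,0.03,-0.013,0.06],
  [0,0,0,0.004,0.023,-0.012,0.06],
  [0,0,0,0,0,0,0.06],
  [0,0,0,0,0,0,0.06],
])

```text
clock: 17.57
tcp_pos: [563.2, -73.2, 127.0]
tool_rot: [-2.402, -2.021, 0.003]
contact_force: [0.2, 0.4, -0.4]
gripper_width: 59.8
grip_force: 0.0
```

```bash
cat >> h.py <<'E'
def brass(zt=34):
    "brass blobs (bush seen from above): outer contour centre taken at rim"
    s,d,T=wrist();hsv=cv2.cvtColor(d['img'],cv2.COLOR_RGB2HSV)
    m=cv2.inRange(hsv,(15,110,50),(35,255,255));m[290:]=0
    for c in cv2.findContours(m,0,1)[0]:
        if cv2.contourArea(c)>250:
            b=cv2.boundingRect(c);print('blob',b,np.round(ray(d,b[0]+b[2]/2,b[1]+b[3]/2,20,T)[:2]))
E
python3 -c "
from h import *
bush((563,-73));brass()"
```

```text
guess px [323. 214.] r 22.709493079985723 tcp [563.2 -73.2 127. ]
[324.5 209.5  21.7] [564.8 -69.9  34. ]
blob (151, 200, 59, 53) [445. -69.]
blob (300, 179, 46, 52) [564. -71.]
blob (202, 114, 47, 32) [501.   1.]
blob (338, 108, 54, 21) [607.  -9.]
blob (487, 53, 56, 28) [721.   8.]
blob (532, 0, 108, 76) [772.  19.]
blob (243, 0, 68, 70) [553.  59.]
```

Call:
jog_arm([
  [0,0,0,0.001,0.003,-0.026,0.06],
  [0,0,0,0,0,-0.03,0.06],
  [0,0,0,0,0,-0.03,0.06],
  [0,0,0,0,0,-0.021,0.06],
  [0,0,0,0,0,0,0.04],
  [0,0,0,0,0,0,0.02],
  [0,0,0,0,0,0,0.02],
  [0,0,0,0,0,0,0.02],
], squeeze=20)

```text
clock: 18.33
tcp_pos: [565.9, -71.5, 23.4]
tool_rot: [2.404, 2.019, 0.002]
contact_force: [-1.8, -0.0, 0.7]
gripper_width: 38.1
grip_force: 0.5
```

Call:
jog_arm([
  [0,0,0,0,0,0,0.02],
  [0,0,0,0,0,0,0.02],
  [0,0,0,0,0,0.03,0.02],
  [0,0,0,0,0,0.038,0.02],
  [0,0,0,0,0,0.038,0.02],
  [0,0,0,0,0,0.03,0.02],
])

```text
clock: 18.83
tcp_pos: [565.4, -70.9, 161.2]
tool_rot: [2.404, 2.019, 0.003]
contact_force: [0.6, -0.3, -1.3]
gripper_width: 35.4
grip_force: 20.0
```

Call:
jog_arm([
  [0,0,0,-0.003,-0.035,0,0.02],
  [0,0,0,-0.003,-0.035,0,0.02],
  [0,0,0,-0.003,-0.035,0,0.02],
  [0,0,0,-0.003,-0.035,0,0.02],
  [0,0,0,-0.004,-0.035,0,0.02],
  [0,0,0,-0.004,-0.035,0,0.02],
  [0,0,0,-0.004,-0.035,0,0.02],
  [0,0,0,-0.004,-0.035,0,0.02],
])

```text
clock: 19.5
tcp_pos: [536.5, -352.6, 158.5]
tool_rot: [2.405, 2.02, 0.0]
contact_force: [1.0, 0.2, -1.6]
gripper_width: 35.6
grip_force: 20.0
```

Call:
jog_arm([
  [0,0,0,-0.003,-0.035,0,0.02],
  [0,0,0,0,0,0,0.02],
  [0,0,0,0,0,0,0.02],
  [0,0,0,0,0,0,0.02],
])

```text
clock: 19.83
tcp_pos: [533.9, -385.4, 157.9]
tool_rot: [-2.405, -2.02, -0.0]
contact_force: [-0.1, 0.2, -1.0]
gripper_width: 34.9
grip_force: 20.0
```

```bash
python3 -c "
from h import *
s,d,T=ringfind((534.6,-336))
cv2.imwrite('pics/w11.png',d['img'][:,:,::-1])
g=cv2.cvtColor(d['img'],cv2.COLOR_RGB2GRAY);u,v=proj(d,(534.6,-336,88.5),T).astype(int)
print(g[v,u-50:u+51:2].tolist())
print(g[v-50:v+51:2,u].tolist())"
```

```text
guess [311. 154.] 40.90040460278393 [ 533.86393656 -385.36787159  157.91613802]
[310.5 152.5  30.9] [ 534.4 -334.9   88.5] r 58.8 ang -100.4
[302.5 155.5  39. ] [ 528.7 -335.9   88.5] r 61.1 ang -105.5
[74, 80, 102, 119, 122, 115, 113, 147, 183, 134, 71, 95, 110, 108, 107, 106, 109, 111, 109, 108, 107, 108, 108, 109, 109, 107, 95, 81, 80, 83, 80, 82, 79, 81, 79, 81, 82, 81, 79, 67, 79, 109, 112, 109, 114, 120, 120, 121, 120, 122, 117]
[163, 166, 165, 165, 161, 133, 118, 117, 114, 87, 126, 145, 118, 83, 82, 82, 83, 80, 83, 84, 95, 104, 101, 105, 109, 107, 108, 109, 108, 105, 105, 100, 89, 79, 80, 78, 79, 78, 70, 64, 80, 102, 108, 107, 97, 77, 73, 74, 71, 75, 73]
```

The bore is at (310,152.5) with radius 31 px, so the ring is at (534.3,-335.5), about 60 mm from the lid axis as it should be. I'll go over it and insert with a force check.

Call:
jog_arm([
  [0,0,0,0,0.025,0,0.02],
  [0,0,0,0,0.025,-0.01,0.02],
  [0,0,0,0,0,-0.015,0.02],
  [0,0,0,0,0,-0.01,0.02],
  [0,0,0,0,0,0,0.02],
  [0,0,0,0,0,0,0.02],
  [0,0,0,0,0,0,0.02],
])

```text
clock: 20.47
tcp_pos: [534.3, -336.3, 123.4]
tool_rot: [2.405, 2.02, 0.0]
contact_force: [-0.1, -0.2, -1.0]
gripper_width: 35.2
grip_force: 20.0
```

```bash
python3 -c "
from h import *
overring((534.3,-335.7),'w12.png')"
```

```text
[ 534.27160179 -336.26450814  123.35095235]
bush -22 [322.62088842 248.08298824]
bush 12 [322.56202104 274.34643177]
```

View pics/w12.png

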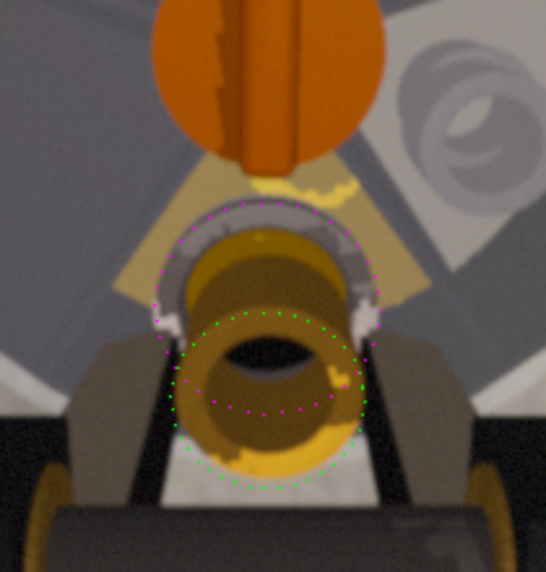

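The bush and the ring both fit the overlay within about 1 mm, and the two steel bushes show stacked in white. Inserting.

Call:
jog_arm([
  [0,0,0,0,0,-0.008,0.02],
  [0,0,0,0,0,-0.007,0.02],
  [0,0,0,0,0,-0.006,0.02],
  [0,0,0,0,0,-0.005,0.02],
  [0,0,0,0,0,0,0.02],
  [0,0,0,0,0,0,0.02],
])

```text
clock: 21.02
tcp_pos: [533.8, -335.8, 96.3]
tool_rot: [-2.405, -2.02, 0.0]
contact_force: [-1.0, 0.1, -1.7]
gripper_width: 35.7
grip_force: 20.0
```

Call:
jog_arm([
  [0,0,0,0,0,0,0.05],
  [0,0,0,0,0,0,0.06],
  [0,0,0,0,0,0,0.06],
  [0,0,0,0,0,0.02,0.06],
  [0,0,0,0,-0.02,0.02,0.06],
  [0,0,0,0,-0.03,0.02,0.06],
  [0,0,0,0,0,0,0.06],
  [0,0,0,0,0,0,0.06],
])

```text
clock: 21.68
tcp_pos: [534.1, -387.1, 157.8]
tool_rot: [2.405, 2.017, 0.001]
contact_force: [-0.3, 0.4, -0.2]
gripper_width: 60.1
grip_force: 0.0
```

```bash
python3 -c "
from h import *
s,d,T=ringfind((534.6,-336));print(s['tcp_pos'])
t=grab('top');hsv=cv2.cvtColor(t['img'],cv2.COLOR_RGB2HSV)
for im,nm in((t['img'],'top'),(d['img'],'w')):
  m=cv2.inRange(cv2.cvtColor(im,cv2.COLOR_RGB2HSV),(15,110,40),(35,255,255))
  print(nm,[(cv2.boundingRect(c),cv2.contourArea(c)) for c in cv2.findContours(m,0,1)[0] if cv2.contourArea(c)>70])
cv2.imwrite('pics/w13.png',d['img'][:,:,::-1])
"
```

```text
guess [310. 152.] 41.11516531125629 [ 534.14323107 -387.09337262  157.76234668]
[308.5 151.5  31.6] [ 533.7 -335.8   88.5] r 59.9 ang -100.9
[318.5 141.5  44.4] [ 541.4 -330.5   88.5] r 53.6 ang -93.8
[325.5 150.5  44.4] [ 545.  -337.1   88.5] r 60.1 ang -90.0
[324.5 131.5  37.8] [ 546.5 -324.8   88.5] r 47.8 ang -88.2
[ 534.14323107 -387.09337262  157.76234668]
top [((342, 262, 15, 15), 166.5), ((462, 222, 12, 17), 149.0), ((434, 214, 16, 12), 85.0), ((287, 214, 19, 19), 258.0), ((619, 157, 21, 19), 166.5), ((293, 119, 30, 33), 697.5), ((440, 100, 22, 17), 232.0)]
w [((206, 384, 426, 16), 3784.5), ((449, 298, 31, 72), 1006.0), ((168, 298, 32, 72), 997.0), ((257, 148, 20, 27), 198.0), ((281, 121, 58, 58), 2539.0), ((272, 37, 20, 44), 154.5), ((295, 13, 78, 166), 2685.0), ((299, 5, 18, 63), 776.5)]
```

The ring hasn't moved and the bore is clear. Now the last small brass bush near (445,-70).

Call:
jog_arm([
  [0,0,0,-0.009,0.032,0,0.06],
  [0,0,0,-0.009,0.032,0,0.06],
  [0,0,0,-0.009,0.032,0,0.06],
  [0,0,0,-0.009,0.032,0,0.06],
  [0,0,0,-0.009,0.032,0,0.06],
  [0,0,0,-0.009,0.032,-0.005,0.06],
  [0,0,0,-0.009,0.032,-0.005,0.06],
  [0,0,0,-0.009,0.032,-0.005,0.06],
])

```text
clock: 22.45
tcp_pos: [460.5, -127.4, 140.8]
tool_rot: [-2.404, -2.021, 0.001]
contact_force: [1.0, -1.1, -0.2]
gripper_width: 60.1
grip_force: 0.0
```

Call:
jog_arm([
  [0,0,0,-0.009,0.03,-0.008,0.06],
  [0,0,0,-0.008,0.03,-0.008,0.06],
  [0,0,0,0,0,0,0.06],
  [0,0,0,0,0,0,0.06],
])

```text
clock: 22.78
tcp_pos: [443.8, -68.1, 125.0]
tool_rot: [-2.401, -2.023, 0.002]
contact_force: [-0.3, -0.4, -0.0]
gripper_width: 59.8
grip_force: 0.0
```

```bash
python3 -c "
from h import *
bush((445,-70));brass()"
```

```text
guess px [325. 217.] r 22.76918611264432 tcp [443.8 -68.1 125. ]
[324.5 214.5  21.7] [445.  -68.2  34. ]
blob (300, 183, 46, 53) [445. -69.]
blob (353, 92, 45, 34) [497.   1.]
blob (492, 89, 56, 20) [604. -10.]
blob (408, 0, 79, 47) [554.  50.]
```

Call:
jog_arm([
  [0,0,0,0.001,0,-0.025,0.06],
  [0,0,0,0,0,-0.03,0.06],
  [0,0,0,0,0,-0.03,0.06],
  [0,0,0,0,0,-0.02,0.06],
  [0,0,0,0,0,0,0.04],
  [0,0,0,0,0,0,0.02],
  [0,0,0,0,0,0,0.02],
  [0,0,0,0,0,0,0.02],
], squeeze=20)

```text
clock: 23.55
tcp_pos: [446.8, -70.3, 22.0]
tool_rot: [2.405, 2.019, 0.002]
contact_force: [-0.2, -0.4, -0.1]
gripper_width: 37.9
grip_force: 0.4
```

Call:
jog_arm([
  [0,0,0,0,0,0,0.02],
  [0,0,0,0,0,0,0.02],
  [0,0,0,0,0,0.03,0.02],
  [0,0,0,0,0,0.038,0.02],
  [0,0,0,0,0,0.038,0.02],
  [0,0,0,0,0,0.03,0.02],
])

```text
clock: 24.05
tcp_pos: [446.2, -69.9, 159.8]
tool_rot: [2.404, 2.02, 0.002]
contact_force: [0.1, -0.2, -1.4]
gripper_width: 35.3
grip_force: 20.0
```

Call:
jog_arm([
  [0,0,0,0.009,-0.032,0,0.02],
  [0,0,0,0.009,-0.032,0,0.02],
  [0,0,0,0.009,-0.032,0,0.02],
  [0,0,0,0.009,-0.032,0,0.02],
  [0,0,0,0.009,-0.032,0,0.02],
  [0,0,0,0.009,-0.032,0,0.02],
  [0,0,0,0.009,-0.032,0,0.02],
  [0,0,0,0.009,-0.032,0,0.02],
])

```text
clock: 24.72
tcp_pos: [518.1, -327.5, 157.2]
tool_rot: [2.405, 2.02, 0.0]
contact_force: [0.8, 0.6, -1.1]
gripper_width: 35.3
grip_force: 20.0
```

Call:
jog_arm([
  [0,0,0,0.009,-0.032,0,0.02],
  [0,0,0,0.009,-0.03,0,0.02],
  [0,0,0,0,0,0,0.02],
  [0,0,0,0,0,0,0.02],
  [0,0,0,0,0,0,0.02],
])

```text
clock: 25.13
tcp_pos: [535.6, -387.3, 156.7]
tool_rot: [-2.405, -2.02, -0.0]
contact_force: [-0.3, 1.1, -1.5]
gripper_width: 35.4
grip_force: 20.0
```

```bash
python3 -c "
from h import *
s,d,T=ringfind((534.3,-335.7))
m=cv2.inRange(cv2.cvtColor(d['img'],cv2.COLOR_RGB2HSV),(15,110,40),(35,255,255))
print([(cv2.boundingRect(c),cv2.contourArea(c)) for c in cv2.findContours(m,0,1)[0] if cv2.contourArea(c)>300])
tc=s['tcp_pos'];print([proj(d,(tc[0],tc[1],tc[2]+z),T) for z in(10,12)])
"
```

```text
guess [307. 152.] 41.3013976388676 [ 535.64929529 -387.32066993  156.69985753]
[307.5 150.5  32. ] [ 534.4 -335.    88.5] r 59.0 ang -100.3
[316.5 141.5  44.4] [ 541.4 -330.2   88.5] r 53.4 ang -93.8
[316.5 149.5  36.6] [ 540.5 -335.4   88.5] r 58.6 ang -94.4
[311.5 160.5  29.6] [ 535.9 -342.    88.5] r 65.7 ang -98.0
[((141, 384, 424, 16), 3892.5), ((399, 298, 20, 72), 721.5), ((228, 298, 21, 72), 694.5), ((286, 218, 75, 87), 4860.5), ((279, 121, 58, 58), 2549.5), ((267, 14, 27, 78), 987.0), ((294, 12, 78, 168), 2858.5), ((297, 6, 17, 74), 715.0)]
[array([322.54136436, 272.506053  ]), array([322.53204527, 274.32680587])]
```

Call:
jog_arm([
  [0,0,0,-0.001,0.026,0,0.02],
  [0,0,0,0,0.026,-0.01,0.02],
  [0,0,0,0,0,-0.015,0.02],
  [0,0,0,0,0,-0.01,0.02],
  [0,0,0,0,0,0,0.02],
  [0,0,0,0,0,0,0.02],
])

```text
clock: 25.68
tcp_pos: [534.8, -335.8, 121.7]
tool_rot: [-2.405, -2.02, 0.0]
contact_force: [-0.2, -0.5, -0.3]
gripper_width: 35.3
grip_force: 20.0
```

Call:
jog_arm([
  [0,0,0,0,0,-0.008,0.02],
  [0,0,0,0,0,-0.007,0.02],
  [0,0,0,0,0,-0.006,0.02],
  [0,0,0,0,0,-0.004,0.02],
  [0,0,0,0,0,0,0.02],
  [0,0,0,0,0,0,0.02],
])

```text
clock: 26.18
tcp_pos: [534.9, -335.9, 96.5]
tool_rot: [-2.405, -2.02, 0.0]
contact_force: [-0.2, -0.4, -1.7]
gripper_width: 35.3
grip_force: 20.0
```

Call:
jog_arm([
  [0,0,0,0,0,0,0.05],
  [0,0,0,0,0,0,0.06],
  [0,0,0,0,0,0,0.06],
  [0,0,0,0,0,0.02,0.06],
  [0,0,0,0,-0.02,0.02,0.06],
  [0,0,0,0,-0.03,0.02,0.06],
  [0,0,0,0,0,0,0.06],
  [0,0,0,0,0,0,0.06],
])

```text
clock: 26.85
tcp_pos: [535.2, -387.1, 157.7]
tool_rot: [2.405, 2.017, 0.001]
contact_force: [-0.5, 0.8, -1.3]
gripper_width: 60.0
grip_force: 0.0
```

```bash
python3 -c "
from h import *
s,d,T=ringfind((534.3,-335.7))
t=grab('top')
m=cv2.inRange(cv2.cvtColor(t['img'],cv2.COLOR_RGB2HSV),(15,110,40),(35,255,255))
print([(cv2.boundingRect(c),cv2.contourArea(c)) for c in cv2.findContours(m,0,1)[0] if cv2.contourArea(c)>70])
a=cv2.resize(d['img'][20:260,200:420],(440,480));b=cv2.resize(t['img'][130:330,130:500],(0,0),fx=.95,fy=.95)
o=np.zeros((480,800,3),np.uint8);o[:480,:440]=a;o[:b.shape[0],440:440+b.shape[1]]=b
cv2.imwrite('pics/w14.png',o[:,:,::-1])
"
```

```text
guess [308. 151.] 41.13321134292887 [ 535.15823235 -387.06277365  157.74692954]
[307.5 150.5  31.9] [ 534.1 -335.    88.5] r 59.0 ang -100.6
[318.5 144.5  43.3] [ 542.1 -332.4   88.5] r 55.5 ang -93.0
[299.5 141.5  28.6] [ 530.  -328.2   88.5] r 53.4 ang -106.3
[302.5 158.5  29.9] [ 529.8 -339.7   88.5] r 64.5 ang -103.6
[((461, 222, 15, 17), 172.5), ((434, 214, 16, 12), 92.0), ((287, 214, 19, 19), 258.0), ((619, 157, 21, 19), 150.5), ((293, 119, 30, 33), 698.5), ((440, 100, 22, 17), 232.0)]
```

View pics/w14.png

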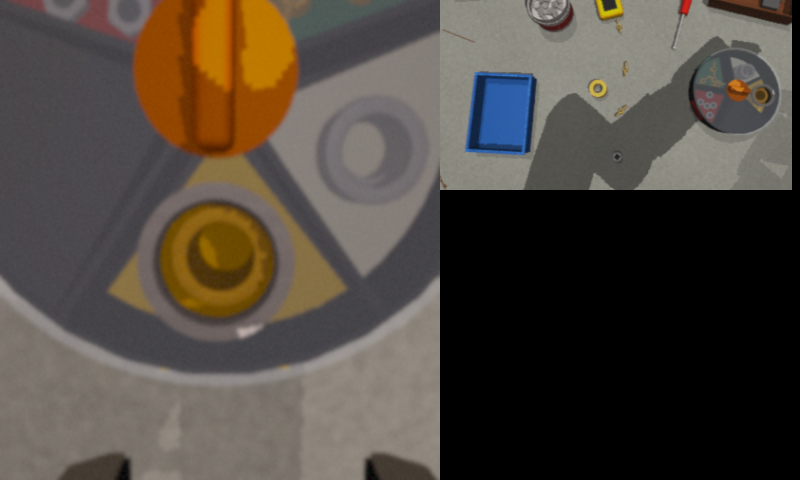

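Both brass bushes are in yellow (the rim shows at (218,262) well inside the bore) and steel is in white. The 45 mm brass bush is unmoved on the bench. That was my 14th picture, so from here I work from numbers only. Next, the fat bush.

Call:
jog_arm([
  [0,0,0,0.001,0.034,0,0.07],
  [0,0,0,0.001,0.034,0,0.07],
  [0,0,0,0.001,0.034,0,0.07],
  [0,0,0,0.001,0.034,0,0.07],
  [0,0,0,0.001,0.034,0,0.07],
  [0,0,0,0.001,0.034,0,0.07],
  [0,0,0,0.002,0.034,0,0.07],
  [0,0,0,0.002,0.034,0,0.07],
])

```text
clock: 27.62
tcp_pos: [543.9, -111.2, 155.9]
tool_rot: [-2.404, -2.021, 0.001]
contact_force: [0.5, -0.3, -1.4]
gripper_width: 70.0
grip_force: 0.0
```

Call:
jog_arm([
  [0,0,0,0.002,0.034,-0.006,0.07],
  [0,0,0,0.002,0.034,-0.006,0.07],
  [0,0,0,0.002,0.034,-0.006,0.07],
  [0,0,0,0.002,0.034,-0.006,0.07],
  [0,0,0,0.002,0.034,-0.006,0.07],
  [0,0,0,0,0,0,0.07],
  [0,0,0,0,0,0,0.07],
])

```text
clock: 28.2
tcp_pos: [553.7, 58.1, 125.6]
tool_rot: [-2.401, -2.024, 0.003]
contact_force: [0.0, -0.3, -0.1]
gripper_width: 69.8
grip_force: 0.0
```

```bash
python3 -c "
from h import *
bush((554,59),r=22.5);brass()
t=get_image('top')
m=cv2.inRange(cv2.cvtColor(t['img'],cv2.COLOR_RGB2HSV),(100,150,80),(120,255,255));m[:,:120]=0
c=max(cv2.findContours(m,0,1)[0],key=cv2.contourArea);q=cv2.boxPoints(cv2.minAreaRect(c));print(q.tolist(),[np.round(ray(t,*p,60)) for p in q])
"
```

```text
guess px [323. 213.] r 28.685011277221662 tcp [553.7  58.1 125.6]
[323.5 210.5  27.9] [554.6  61.1  34. ]
blob (256, 264, 36, 26) [502.   5.]
blob (507, 216, 49, 24) [721.  12.]
blob (294, 175, 58, 62) [555.  60.]
blob (547, 135, 93, 108) [770.  37.]
[[169.92269897460938, 284.85272216796875], [174.16680908203125, 210.58096313476562], [216.11553955078125, 212.97802734375], [211.87142944335938, 287.2497863769531]] [array([404., 346.,  60.]), array([576., 349.,  60.]), array([571., 248.,  60.]), array([399., 248.,  60.])]
```

Call:
jog_arm([
  [0,0,0,0.001,0.0025,-0.026,0.07],
  [0,0,0,0,0,-0.03,0.07],
  [0,0,0,0,0,-0.03,0.07],
  [0,0,0,0,0,-0.02,0.07],
  [0,0,0,0,0,0,0.04],
  [0,0,0,0,0,0,0.03],
  [0,0,0,0,0,0,0.03],
  [0,0,0,0,0,0,0.03],
], squeeze=25)

```text
clock: 29.02
tcp_pos: [556.7, 58.3, 22.3]
tool_rot: [2.405, 2.019, 0.002]
contact_force: [-2.6, -0.1, -0.3]
gripper_width: 48.1
grip_force: 0.9
```

Call:
jog_arm([
  [0,0,0,0,0,0,0.03],
  [0,0,0,0,0,0,0.03],
  [0,0,0,0,0,0.03,0.03],
  [0,0,0,0,0,0.038,0.03],
  [0,0,0,0,0,0.038,0.03],
  [0,0,0,0,0,0.02,0.03],
])

```text
clock: 29.52
tcp_pos: [557.2, 58.7, 151.3]
tool_rot: [2.403, 2.019, 0.006]
contact_force: [0.8, 0.0, -3.5]
gripper_width: 44.4
grip_force: 25.0
```

Call:
jog_arm([
  [0,0,0,-0.008,0.029,0,0.03],
  [0,0,0,-0.008,0.029,0,0.03],
  [0,0,0,-0.008,0.03,0,0.03],
  [0,0,0,-0.008,0.03,0,0.03],
  [0,0,0,-0.008,0.03,0,0.03],
  [0,0,0,-0.008,0.03,0,0.03],
  [0,0,0,-0.008,0.03,0,0.03],
  [0,0,0,-0.008,0.028,0,0.03],
])

```text
clock: 30.18
tcp_pos: [491.3, 296.3, 147.2]
tool_rot: [2.405, 2.021, 0.001]
contact_force: [0.2, -0.1, -2.7]
gripper_width: 44.2
grip_force: 25.0
```

Call:
jog_arm([
  [0,0,0,0,0,0,0.03],
  [0,0,0,0,0,0,0.03],
  [0,0,0,0,0,-0.03,0.03],
  [0,0,0,0,0,-0.03,0.03],
  [0,0,0,0,0,-0.03,0.03],
  [0,0,0,0,0,-0.018,0.03],
  [0,0,0,0,0,0,0.03],
  [0,0,0,0,0,0,0.03],
])

```text
clock: 30.85
tcp_pos: [492.1, 293.7, 38.7]
tool_rot: [-2.406, -2.019, 0.002]
contact_force: [1.3, -0.3, -3.2]
gripper_width: 44.1
grip_force: 25.0
```

Call:
jog_arm([
  [0,0,0,0,0,-0.008,0.03],
  [0,0,0,0,0,0,0.03],
  [0,0,0,0,0,0,0.07],
  [0,0,0,0,0,0,0.07],
  [0,0,0,0,0,0,0.07],
  [0,0,0,0,0,0.03,0.07],
  [0,0,0,0,0,0.038,0.07],
  [0,0,0,0,0,0.038,0.07],
])

```text
clock: 31.52
tcp_pos: [491.5, 294.5, 138.1]
tool_rot: [-2.405, -2.021, 0.002]
contact_force: [0.2, -0.4, 0.1]
gripper_width: 69.5
grip_force: 0.0
```

Call:
jog_arm([
  [0,0,0,0,0,0.02,0.06],
  [0,0,0,0,-0.02,0.02,0.05],
  [0,0,0,0,0,0,0.05],
  [0,0,0,0,0,0,0.05],
])

```text
clock: 31.85
tcp_pos: [492.5, 274.6, 177.8]
tool_rot: [2.406, 2.019, 0.004]
contact_force: [-0.7, 0.3, -0.2]
gripper_width: 51.3
grip_force: 0.0
```

```bash
python3 -c "
from h import *
s=state();print(s['tcp_pos']);brass()
s,d,T=wrist();hsv=cv2.cvtColor(d['img'],cv2.COLOR_RGB2HSV);m=cv2.inRange(hsv,(100,150,60),(120,255,255))
c=max(cv2.findContours(m,0,1)[0],key=cv2.contourArea);print('blue',cv2.boundingRect(c))
t=grab('top');hsv=cv2.cvtColor(t['img'],cv2.COLOR_RGB2HSV)
m=cv2.inRange(hsv,(15,110,40),(35,255,255))
print([(cv2.boundingRect(c),cv2.contourArea(c)) for c in cv2.findContours(m,0,1)[0] if cv2.contourArea(c)>70])
"
```

```text
[492.4510615  274.56876935 177.80507889]
blob (295, 149, 49, 51) [493. 295.]
blue (178, 66, 259, 204)
[((189, 239, 21, 18), 278.0), ((432, 224, 22, 13), 84.5), ((462, 222, 14, 17), 169.0), ((434, 214, 24, 14), 174.0), ((611, 156, 29, 35), 716.0), ((293, 119, 30, 33), 699.5), ((440, 100, 22, 17), 234.5)]
```

The 45 mm bush stands in the bin at (493,295). Back to the knob to close the lid.

Call:
jog_arm([
  [0,0,0,0.003,-0.034,0,0.05],
  [0,0,0,0.003,-0.034,0,0.05],
  [0,0,0,0.003,-0.035,0,0.05],
  [0,0,0,0.003,-0.035,0,0.05],
  [0,0,0,0.003,-0.035,0,0.05],
  [0,0,0,0.003,-0.035,0,0.05],
  [0,0,0,0.003,-0.035,0,0.05],
  [0,0,0,0.003,-0.035,0,0.05],
])

```text
clock: 32.67
tcp_pos: [515.6, -4.6, 175.6]
tool_rot: [-2.404, -2.02, 0.002]
contact_force: [0.6, -0.3, 1.0]
gripper_width: 49.9
grip_force: 0.0
```

Call:
jog_arm([
  [0,0,0,0.003,-0.034,0,0.05],
  [0,0,0,0.003,-0.034,0,0.05],
  [0,0,0,0.003,-0.034,0,0.05],
  [0,0,0,0.004,-0.034,0,0.05],
  [0,0,0,0.004,-0.034,0,0.05],
  [0,0,0,0.004,-0.034,0,0.05],
  [0,0,0,0.004,-0.034,0,0.05],
  [0,0,0,0.004,-0.034,0,0.05],
])

```text
clock: 33.33
tcp_pos: [544.9, -276.5, 175.3]
tool_rot: [-2.404, -2.02, 0.001]
contact_force: [0.2, 0.4, 0.2]
gripper_width: 49.8
grip_force: 0.0
```

Call:
jog_arm([
  [0,0,0,0,0,0,0.05],
  [0,0,0,0,0,0,0.05],
  [0,0,0,0,0,0,0.05],
])

```text
clock: 33.58
tcp_pos: [544.7, -274.4, 175.5]
tool_rot: [-2.404, -2.02, 0.001]
contact_force: [-0.0, 0.6, 0.6]
gripper_width: 50.2
grip_force: 0.0
```

```bash
python3 -c "
from h import *
s,d,T=wrist();print(s['tcp_pos'],s['joint_pos'])
hsv=cv2.cvtColor(d['img'],cv2.COLOR_RGB2HSV)
og=cv2.inRange(hsv,(5,180,60),(19,255,255));og[290:]=0
c=max(cv2.findContours(og,0,1)[0],key=cv2.contourArea);b=cv2.boundingRect(c);print(b,proj(d,(545,-277,84),T))
"
```

```text
[ 544.72176874 -274.38966646  175.51366616] [-5.43055483e-01  5.04199084e-01  1.53050701e+00  2.94038333e-04
  1.10900772e+00 -3.69926685e-01]
(565, 107, 75, 183) [323.94396121 217.63526052]
```

Call:
jog_arm([
  [0,0,0,0,-0.003,-0.025,0.05],
  [0,0,0,0,0,-0.025,0.05],
  [0,0,0,0,0,-0.02,0.05],
  [0,0,0,0,0,-0.018,0.05],
  [0,0,0,0,0,0,0.02],
  [0,0,0,0,0,0,0.0],
  [0,0,0,0,0,0,0.0],
  [0,0,0,0,0,0,0.0],
], squeeze=15)

```text
clock: 34.3
tcp_pos: [545.7, -278.3, 90.2]
tool_rot: [2.403, 2.02, 0.001]
contact_force: [-0.1, -0.4, -0.1]
gripper_width: 28.3
grip_force: 0.0
```

Call:
jog_arm([
  [0,0,0,0,0,0,0.0],
  [0,0,0,0,0,0,0.0],
  [0,0,0,0,0,0,0.0],
  [0,0,-5,0,0,0,0.0],
  [0,0,-7,0,0,0,0.0],
  [0,0,-7,0,0,0,0.0],
  [0,0,-7,0,0,0,0.0],
  [0,0,-7,0,0,0,0.0],
])

```text
clock: 34.97
tcp_pos: [544.1, -278.1, 89.4]
tool_rot: [-2.883, -1.245, 0.002]
contact_force: [-8.8, 3.0, 9.0]
gripper_width: 11.9
grip_force: 15.0
```

Call:
jog_arm([
  [0,0,-7,0,0,0,0.0],
  [0,0,-7,0,0,0,0.0],
  [0,0,-7,0,0,0,0.0],
  [0,0,-6,0,0,0,0.0],
  [0,0,-4,0,0,0,0.0],
  [0,0,-3,0,0,0,0.0],
  [0,0,0,0,0,0,0.0],
  [0,0,0,0,0,0,0.0],
])

```text
clock: 35.63
tcp_pos: [543.8, -277.8, 89.4]
tool_rot: [-3.12, -0.357, 0.004]
contact_force: [-9.0, 4.7, 9.9]
gripper_width: 12.2
grip_force: 15.0
```

```bash
python3 -c "
from h import *
s=state();print(s['moment'],s['contact_force'])"
```

```text
[ 0.75892262  1.51298999 -0.04121588] [-9.02762832  4.69043039  9.87988289]
```

Turned 67° and only friction so far. I'll ease towards the stop.

Call:
jog_arm([
  [0,0,-2,0,0,0,0.0],
  [0,0,-2,0,0,0,0.0],
  [0,0,0,0,0,0,0.0],
])

```text
clock: 35.88
tcp_pos: [543.8, -277.7, 89.4]
tool_rot: [-3.13, -0.245, 0.004]
contact_force: [-8.4, 5.2, 10.3]
gripper_width: 11.7
grip_force: 15.0
```

```bash
python3 -c "
from h import *
s=state();print(s['moment'],s['contact_force'])"
```

```text
[ 0.78116683  1.53840089 -0.02091406] [-8.44048665  5.23172557 10.30088764]
```

Call:
jog_arm([
  [0,0,-2,0,0,0,0.0],
  [0,0,-2,0,0,0,0.0],
  [0,0,0,0,0,0,0.0],
])

```text
clock: 36.13
tcp_pos: [544.1, -277.7, 89.3]
tool_rot: [-3.137, -0.136, 0.003]
contact_force: [-7.3, 5.2, 9.1]
gripper_width: 12.0
grip_force: 15.6
```

```bash
python3 -c "
from h import *
s=state();print(s['moment'],s['contact_force'])"
```

```text
[0.92011401 1.1477838  0.3715106 ] [-7.30622221  5.21145418  9.11864264]
```

The z moment has jumped to 0.37 N m, so the lid is at its stop. Release, lift and verify.

Call:
jog_arm([
  [0,0,0.5,0,0,0,0.0],
  [0,0,0,0,0,0,0.05],
  [0,0,0,0,0,0,0.055],
  [0,0,0,0,0,0,0.055],
  [0,0,0,0,0,0.03,0.055],
  [0,0,0,0,0,0.038,0.06],
  [0,0,0,0.025,0,0.03,0.06],
  [0,0,0,0,0,0,0.06],
])

```text
clock: 36.8
tcp_pos: [574.6, -279.8, 193.6]
tool_rot: [3.132, 0.152, 0.016]
contact_force: [0.6, -1.2, 0.3]
gripper_width: 54.1
grip_force: 0.0
```

Call:
jog_arm([
  [0,0,0,0,0.03,0.03,0.06],
  [0,0,0,0,0.04,0,0.06],
  [0,0,0,0,0.04,0,0.06],
  [0,0,0,0,0.04,0,0.06],
  [0,0,0,0,0.04,0,0.06],
  [0,0,0,0,0.04,0,0.06],
  [0,0,0,0,0,0,0.06],
  [0,0,0,0,0,0,0.06],
])

```text
clock: 37.47
tcp_pos: [569.9, -47.2, 216.0]
tool_rot: [3.138, 0.157, 0.0]
contact_force: [0.1, -1.1, 0.2]
gripper_width: 59.6
grip_force: 0.0
```

Run:
```python
from h import *
t=grab('top','end.png');im=t['img'];hsv=cv2.cvtColor(im,cv2.COLOR_RGB2HSV)
c=np.array([545,-277]);g=cv2.GaussianBlur(cv2.cvtColor(im,cv2.COLOR_RGB2GRAY),(3,3),1)[175:275,390:490]
h=cv2.HoughCircles(cv2.resize(g,None,fx=4,fy=4,interpolation=cv2.INTER_CUBIC),cv2.HOUGH_GRADIENT,1,20,param1=100,param2=20,minRadius=30,maxRadius=56)
for k in (h[0][:5] if h is not None else []):
    p=ray(t,390+k[0]/4,175+k[1]/4,88.5)[:2]-c;print(k/4,np.round(p),round(np.hypot(*p)),round(np.degrees(np.arctan2(p[1],p[0]))))
m=cv2.inRange(hsv,(15,110,40),(35,255,255))
print([(cv2.boundingRect(k),cv2.contourArea(k)) for k in cv2.findContours(m,0,1)[0] if cv2.contourArea(k)>40])
# mean colour at yellow and white floor spots, ring spot brightness
for a in(-175,-103,-31):
    p=proj(t,(545+60*np.cos(np.radians(a)),-277+60*np.sin(np.radians(a)),60)).astype(int)
    print(a,p,im[p[1]-6:p[1]+7:3,p[0]-6:p[0]+7:3].mean(axis=(0,1)).round())
```

```text
[59.125 76.375 12.15 ] [-61. -11.] 62 -170
[((189, 238, 21, 19), 280.0), ((432, 216, 10, 20), 91.5), ((443, 214, 14, 20), 147.5), ((611, 156, 29, 35), 712.0), ((293, 120, 16, 28), 162.0), ((440, 100, 22, 17), 234.0)]
-175 [442 251] [90. 87. 86.]
-103 [464 231] [124. 112.  92.]
-31 [451 203] [114. 115. 116.]
```

```bash
python3 -c "
from rig import *
print(hand_in())"
```

```text
the job is handed in; nothing more can be done
None
```

The job is handed in at about 37 s on the robot clock: two steel bushes are in white, two brass in yellow, and the one 45 mm brass bush is in the blue bin. The lid is closed against its stop; the hand-in returned no verdict, and the bushes in the tub are stacked in pairs.

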